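Set out the pots and hold the articulator open

ROBOT

A 6-joint arm with a two-finger parallel gripper is mounted at the origin on a cart in front of the work surface, level with it; the furniture and walls round the work are solid. World frame = base frame: x ahead of the robot, y to its left, z up, the work surface at z = 0. Lengths are in m, angles in rad, forces in N, time in s.
With the tool pointing down it reaches from about 0.275 to 0.875 m from the base axis. Payload 12.5 kg.
Tool frame: the origin (TCP) lies at the very end of the fingers, on their centre line; the grasp point (between the pads) lies 19 mm behind it; x points along the fingers, y is the direction in which the jaws open and shut, and the axes are right-handed (so a half turn about x gives the same grasp; the last joint's range is limited). The gripper opens to 85 mm and grips with 20 to 120 N. Pads are 22 mm wide; open, the fingers measure 114 mm over their backs; the gripper's body (76 mm by 85 mm) begins 54 mm behind the grasp point. The pads swing forward as they close: fully open they stand 13 mm farther back than shut.
Start: joints at [-1.186, 0.351, 1.652, -0, 1.139, -0.085], TCP at [0.249, -0.49, 0.231] pointing down, gripper open.
Joint ranges: [-2.75, 2.75], [-0.79, 2.1], [0.01, 2.65], [-1.57, 4.71], [0.07, 3.14], [-2.87, 2.87]. Speed limits (rad/s): [2.22, 2.22, 2.79, 3.14, 3.14, 3.14].

INTERFACE

Orientations are given as a 3x3 rotation matrix whose columns are the frame's x, y, z axes.
In Python, from bench import manip gives the robot as it stands. Calls block until the motion is done:
- manip.move_ptp(position, orientation): joint-space move of the TCP to a pose.
- manip.move_l(position, attitude=None, max_speed=0.15): straight line of the TCP; attitude=None keeps the orientation; max_speed is the mean speed in m/s.
- manip.move_j(angles): joint-space move.
- manip.set_gripper(opening, effort=None): opening from 0.0 (shut) to 1.0 (fully open); effort is the grip in N (None keeps the last); returns when the fingers have stopped.
- manip.dwell(seconds).
- manip.inverse_kinematics(position, orientation): joint angles nearest the present ones, or None.
- manip.grab_frame(name): name is "scene" or "top"; returns (picture, depth): 480x640x3 uint8, red, green, blue; 480x640 float32, m along the optical axis (not along the pixel's ray), 0 where there is no reading.
- manip.get_calibration(name): a dict with "camera_matrix" (3x3 intrinsics, pixels), "R" (3x3) and "t" (3): a world point X has camera coordinates R X + t. Camera axes: x right, y down, z forward; pixel columns grow to the right and rows downward; lengths in m; the calibration is good to about 2 mm. A picture is of the moment at which its call begins. get_calibration takes no time and is no camera call.
A pose or a line that the arm cannot do raises manip.Unreachable and nothing moves.
- manip.sign_off(): hands the job in, once; it reports no verdict.
Trained networks look in the newest picture that a camera, given by its name, has taken for a name from the list of things; names that differ only in an ending like _2 or _b are one class to them, and where a whole thing is asked for, a point or a joint stands for the part that bears it (a point fixed in the world has none). Each returns a list of dicts, best first, with "confidence" (0 to 1); they miss things now and then, are a little off and sometimes report something else, mostly with a low value. They report only what shows in the picture. A call takes as long as a camera call.
- manip.look_for(camera, name): "at" ([x, y, z] in m, in world coordinates, good to about 4 mm: the middle of the surface that is visible of it).
Readings, each from a call of its own:
- manip.current_time(): time.
- manip.current_qpos(): joint angles.
- manip.current_joint_vel(): joint speeds.
- manip.current_joint_torque(): joint torques, N m.
- manip.current_ee_pos(): TCP position.
- manip.current_tcp_rot(): TCP orientation.
- manip.current_force(): force on the tool from outside, world axes, zero at the start.
- manip.current_ft_torque(): the same for the moment, N m.
- manip.current_grip_width(): opening from 0.0 (shut) to 1.0 (fully open).
Only numpy, scipy, OpenCV 4.12 (cv2) and the standard library are available. Lean on these libraries where they do the work, as an engineer would, in place of code of your own. Each camera call takes 0.05 s, during which the arm holds its last target.

TASK

Get the place ready for the technician, who is going to paint the lower cast. First take the small blue-lidded and black-lidded pots from the front of the bench and stand them upright on the low pot shelf in one straight row with the red-lidded pot that is already there: blue next to red, black next to blue at the far end of the row from red, centred across the shelf, neighbours no more than about a centimetre and a half apart, and let go of them. Then raise the articulator's hinged upper frame 40 degrees from closed and keep holding it there: it falls shut by itself, so the job finishes with the gripper still holding the frame open (nothing may be wedged under it), and without disturbing the other things on the bench.

Things in the scene. Friction and masses are not known exactly. Their poses are not given: they have to be found in the camera images.
- pot_red: pot with a red lid, 57 mm across the lid, 55 mm tall, about 90 g; stands upright on the pot shelf near its left (+y) end; origin at the centre of its underside
- pot_blue: white pot with a blue lid, 41 mm across the lid (38 mm below it), 36 mm tall, lid from 25 to 36 mm height, about 35 g; starts on the front half of the bench top; origin at the centre of its underside
- pot_black: white pot with a black lid, 41 mm across the lid (38 mm below it), 34 mm tall, lid from 24 to 34 mm height, about 35 g; starts on the front half of the bench top (a fixed look-alike at the back on the black mat is no part of the job; either of the two small pots may be the left one); origin at the centre of its underside
- pot_shelf: low fixed aluminium shelf with dark inlay, 70 mm deep (x), 240 mm long (y); pots stand on it at 30 mm above the bench; a rear rail along its +x edge, 4 mm thick, stands 6 mm higher; origin at the centre of its underside, x to the back, y along the shelf. The row runs from the red pot towards -y along the centre line x = 0, where there is room for it
- articulator_upper (a joint): opening angle of the articulator's upper frame, rad: 0 closed, 1.22 fully open; 40 degrees = 0.70. It turns about a level axle at its back, so its front rises; it weighs under 0.4 kg and falls shut when let go. The articulator is a metal dental hinge model with two plaster casts, 118 x 71 x 92 mm, screwed on a grey plate 150 x 100 x 6 mm fixed to the bench
- front_knob (a point): centre of the brass knob in front of the upper frame, 11 mm in diameter, 9 mm long, lying along the frame's front-to-back (x) direction; moves with the frame, 85 mm above the bench when closed. A thin upright pin of the frame (4 mm in diameter, from 13 mm above to 69 mm below the knob's axis, cap 8 mm wide) stands 12.5 mm behind it, in the middle
- hinge_axle (a point): middle of the articulator's hinge axle, fixed, 72 mm above the bench; its x axis points from front to back of the articulator (knob towards -x), its y axis along the axle. With the frame closed the front knob is 104.5 mm in front of it and 13 mm higher
- marker: black and red marker lying on the bench, 133 mm long; to be left alone
- spatula: thin metal spatula lying on the bench, 148 mm long; to be left alone
- tape: yellow roll of tape lying on the bench, 48 mm across, 12 mm high; to be left alone
- bridge: small tooth-coloured three-unit bridge lying on the grey mat, 11 x 28 x 9 mm; to be left alone
- jaw_model_1: tan plaster jaw model lying on the grey mat, 59 x 64 x 24 mm; to be left alone
- frame_plate (a point): point of the upper frame's flat plate 75 mm in front of the axle, mid-thickness, in the middle; moves with the frame, 85 mm above the bench when closed. The plate is 6 mm thick, at most 54 mm wide (y), from 24 mm in front of this point to 84 mm behind it. Under it hangs the upper cast, to 52 mm wide, from 5 mm in front of this point to 48 mm behind, down to 25 mm below it

How it is judged:
On the way:
1. both small pots stand in the row on the shelf, released, with the articulator still closed (x of pot_blue in the frame of pot_shelf between -0.014 and 0.014 m and z of pot_blue in the frame of pot_shelf between 0.026 and 0.034 m and angle between each of pot_blue, pot_black, pot_red's own z axis and vertical below 0.1 rad and x of pot_black in the frame of pot_shelf between -0.014 and 0.014 m and z of pot_black in the frame of pot_shelf between 0.026 and 0.034 m and x of pot_red in the frame of pot_shelf between -0.014 and 0.014 m and z of pot_red in the frame of pot_shelf between 0.026 and 0.034 m and horizontal distance between pot_red and pot_blue below 0.07 m and horizontal distance between pot_blue and pot_black below 0.062 m and horizontal distance between pot_red and pot_black above 0.085 m and linear speed of each of pot_blue, pot_black, pot_red below 0.02 m/s and contact force between the fingers and pot_blue below 0.05 N and contact force between the fingers and pot_black below 0.05 N and contact force between the fingers and pot_red below 0.05 N and value of joint articulator_upper below 0.1 rad), for 0.2 s.
At the end, for the whole second after the job is handed in: Fingers alone hold the upper frame still at 0.70 rad +-0.09. The three pots stand upright (0.1 rad), still and released on the shelf, within 14 mm of its centre line; centres: blue-red under 70 mm, black-blue under 62 mm, black-red over 85 mm (x of pot_blue in the frame of pot_shelf between -0.014 and 0.014 m and z of pot_blue in the frame of pot_shelf between 0.026 and 0.034 m and angle between each of pot_blue, pot_black, pot_red's own z axis and vertical below 0.1 rad and x of pot_black in the frame of pot_shelf between -0.014 and 0.014 m and z of pot_black in the frame of pot_shelf between 0.026 and 0.034 m and x of pot_red in the frame of pot_shelf between -0.014 and 0.014 m and z of pot_red in the frame of pot_shelf between 0.026 and 0.034 m and horizontal distance between pot_red and pot_blue below 0.07 m and horizontal distance between pot_blue and pot_black below 0.062 m and horizontal distance between pot_red and pot_black above 0.085 m and linear speed of each of pot_blue, pot_black, pot_red below 0.02 m/s and contact force between each of the fingers, articulator_upper and pot_blue below 0.05 N and contact force between each of the fingers, articulator_upper and pot_black below 0.05 N and contact force between each of the fingers, articulator_upper and pot_red below 0.05 N and value of joint articulator_upper between 0.61 and 0.79 rad and velocity of joint articulator_upper between -0.05 and 0.05 rad/s and contact force between the fingers and articulator_upper above 0.2 N and contact force between articulator_upper and marker below 0.05 N and contact force between articulator_upper and spatula below 0.05 N and contact force between articulator_upper and tape below 0.05 N and contact force between articulator_upper and bridge below 0.05 N and contact force between articulator_upper and jaw_model_1 below 0.05 N); the arm keeps its last pose, push and grip.
It fails at once if the marker is moved more than 25 mm (distance of marker from where it was at the start of the episode above 0.025 m).
It fails at once if the spatula is moved more than 25 mm (distance of spatula from where it was at the start of the episode above 0.025 m).
It fails at once if the tape roll is moved more than 25 mm (distance of tape from where it was at the start of the episode above 0.025 m).
It fails at once if the bridge is moved more than 25 mm (distance of bridge from where it was at the start of the episode above 0.025 m).
It fails at once if the jaw model is moved more than 25 mm (distance of jaw_model_1 from where it was at the start of the episode above 0.025 m).
It also fails if it takes over 61 s, if anything falls off the work surface, if the arm or the gripper's body presses on something with over 40 N, if the wrist force passes 120 N, or if a joint passes its speed limit or range.

## Working session

There is one attempt and no reset: what is moved stays moved. The work goes in short steps, each a Python script; the robot and the scene stay as the last script left them, time stands still between calls to the robot, and variables do not carry over. Pictures are saved under pics/ and viewed, and the job is handed in when it is done.

```bash
mkdir -p pics; ls; python3 - <<'E'
from bench import manip
import numpy as np, cv2
for c in ["scene","top"]:
    p,d=manip.grab_frame(c)
    cv2.imwrite(f"pics/{c}0.png",p[:,:,::-1]); np.save(f"{c}0.npy",d)
    k=manip.get_calibration(c); print(c,k)
    for n in ["pot_red","pot_blue","pot_black","pot_shelf","front_knob","frame_plate","articulator_upper","marker","spatula","tape","bridge","jaw_model_1"]:
        r=manip.look_for(c,n)
        print(n,[(np.round(x["at"],3).tolist(),round(x["confidence"],2)) for x in r[:3]])
print(manip.current_time(),manip.current_tcp_rot())
E
```

```text
pics
scene {'camera_matrix': array([[599.15518216,   0.        , 321.30368827],
       [  0.        , 599.15518216, 239.46574839],
       [  0.        ,   0.        ,   1.        ]]), 'R': array([[ 0.42876319,  0.90325647, -0.01702577],
       [ 0.66611373, -0.32881369, -0.66945803],
       [-0.6102906 ,  0.27569787, -0.74265474]]), 't': array([-0.12218798, -0.31690624,  2.16488086])}
pot_red [([0.65, 0.111, 0.088], 0.53)]
pot_blue [([0.458, 0.246, 0.034], 0.65)]
pot_black [([0.466, 0.034, 0.03], 0.72), ([0.598, -0.177, 0.086], 0.58)]
pot_shelf [([0.623, -0.022, 0.031], 0.74), ([0.65, 0.11, 0.088], 0.65), ([0.602, -0.18, 0.086], 0.58)]
front_knob [([0.601, -0.174, 0.088], 0.93)]
frame_plate [([0.589, -0.182, 0.083], 0.85)]
articulator_upper [([0.593, -0.179, 0.086], 0.62)]
marker [([0.614, -0.526, 0.018], 0.71), ([0.39, -0.245, 0.013], 0.6)]
spatula [([0.372, -0.093, 0.009], 0.41)]
tape []
bridge [([0.506, 0.357, 0.01], 0.48), ([0.455, 0.243, 0.032], 0.17)]
jaw_model_1 [([0.458, 0.246, 0.033], 0.74), ([0.613, -0.524, 0.019], 0.65)]
top {'camera_matrix': array([[579.28999315,   0.    
[... 387 characters left out ...]
012], 0.19)]
pot_blue [([0.449, 0.254, 0.037], 0.81), ([0.588, -0.174, 0.084], 0.33)]
pot_black [([0.452, 0.039, 0.03], 0.74)]
pot_shelf [([0.638, 0.01, 0.028], 0.93)]
front_knob [([0.589, -0.176, 0.086], 0.66)]
frame_plate [([0.367, -0.096, 0.009], 0.75)]
articulator_upper [([0.587, -0.175, 0.085], 0.64), ([0.626, -0.519, 0.015], 0.27)]
marker [([0.386, -0.244, 0.012], 0.78)]
spatula [([0.367, -0.094, 0.011], 0.47)]
tape [([0.499, 0.359, 0.011], 0.52)]
bridge []
jaw_model_1 [([0.628, -0.52, 0.016], 0.65), ([0.638, 0.009, 0.028], 0.27)]
1.3 [[ 1.69404847e-05  4.52723340e-01 -8.91651040e-01]
 [-4.61413644e-06 -8.91651040e-01 -4.52723340e-01]
 [-1.00000000e+00  1.17835524e-05 -1.30160736e-05]]
```

View pics/scene0.png

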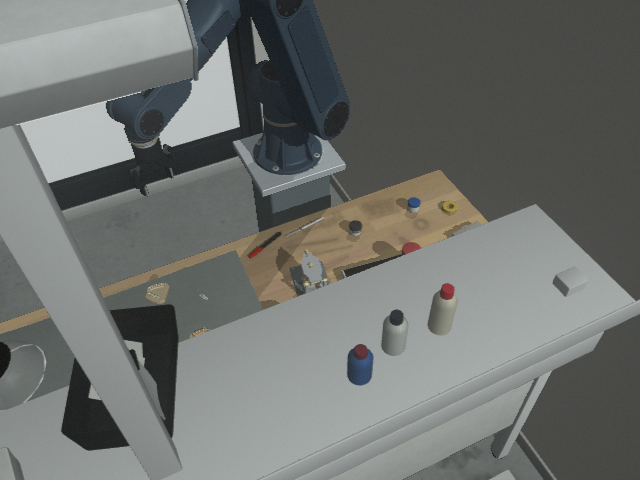

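View pics/top0.png

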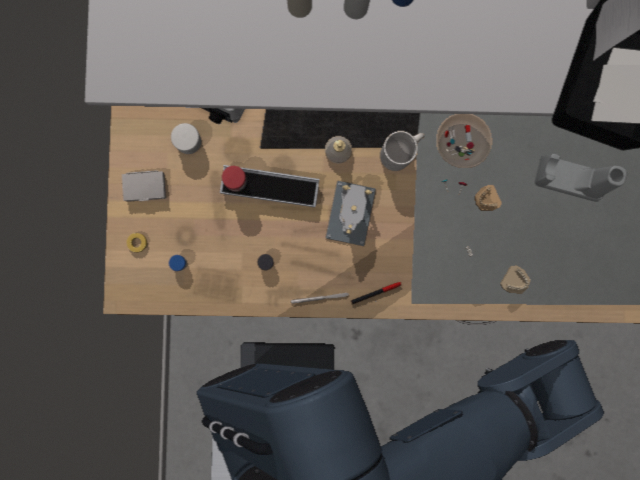

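The top picture shows red pot at (234,178) on the shelf's left end, blue pot (178,263), black pot (265,262), articulator at about (352,212) and slightly turned, marker and spatula at the front edge (375,293), (320,299). A board overhangs the back. Next I'll get the precise geometry from depth.

```bash
cat > h.py <<'E'
import numpy as np, cv2
from bench import manip
def world(c,d):
    k=manip.get_calibration(c);K=k["camera_matrix"];v,u=np.mgrid[:480,:640]
    P=np.stack([(u-K[0,2])/K[0,0]*d,(v-K[1,2])/K[1,1]*d,d],-1)
    return (P-k["t"])@k["R"]
E
python3 - <<'E'
from h import *
d=np.load("top0.npy");W=world("top",d);p=cv2.imread("pics/top0.png")
np.set_printoptions(precision=3,suppress=True)
c=p[120:280,150:410]; cv2.imwrite("pics/zoom0.png",cv2.resize(c,(780,480),interpolation=cv2.INTER_CUBIC))
z=W[...,2]
print("overhang",W[60,250],W[100,250],"mug",W[150,400],"base bench",np.median(z[230:280,220:245]))
for n,(u,v,r,zl,zh) in dict(red=(234,178,18,.07,.1),blue=(178,263,14,.025,.05),black=(265,262,14,.022,.045)).items():
    s=(slice(v-r,v+r+1),slice(u-r,u+r+1));m=(z[s]>zl)&(z[s]<zh)
    Q=W[s][m]; (x,y),rad=cv2.minEnclosingCircle(Q[:,:2].astype(np.float32)); print(n,Q.mean(0),x,y,rad,Q[:,2].max(),len(Q))
# shelf
s=np.s_[160:215,210:330];m=(z[s]>.02)&(z[s]<.042);Q=W[s][m]
r=cv2.minAreaRect(Q[:,:2].astype(np.float32));print("shelf",r,cv2.boxPoints(r))
# articulator
s=np.s_[175:250,320:385];
m=(z[s]>.075)&(z[s]<.105);Q=W[s][m];r=cv2.minAreaRect(Q[:,:2].astype(np.float32));print("frame",r,cv2.boxPoints(r))
m=(z[s]>.003)&(z[s]<.012);Q=W[s][m];r=cv2.minAreaRect(Q[:,:2].astype(np.float32));print("plate",r,cv2.boxPoints(r))
zz=(z[175:250:2,324:384:2]*1000).astype(int)
for row in zz: print(' '.join('%3d'%a for a in row))
E
```

```text
overhang [0.879 0.059 0.247] [0.793 0.057 0.247] mug [ 0.748 -0.302  0.007] base bench -4.497887136766647e-05
red [0.656 0.111 0.084] 0.6570420861244202 0.1113709881901741 0.028674764558672905 0.09356317554014286 450
blue [0.451 0.25  0.036] 0.4504697024822235 0.2505241632461548 0.02087998390197754 0.0422892427718513 224
black [0.457 0.034 0.034] 0.4565199613571167 0.034507960081100464 0.020284418016672134 0.042288795384284934 212
shelf ((0.6459481716156006, 0.028102189302444458), (0.23990710079669952, 0.07132858037948608), 82.92652893066406) [[ 0.596 -0.087]
 [ 0.667 -0.095]
 [ 0.696  0.143]
 [ 0.625  0.152]]
frame ((0.5853297710418701, -0.18356621265411377), (0.06848277151584625, 0.11759715527296066), 87.98397064208984) [[ 0.525 -0.216]
 [ 0.643 -0.22 ]
 [ 0.645 -0.151]
 [ 0.528 -0.147]]
plate ((0.5876595377922058, -0.1824176162481308), (0.1887209713459015, 0.1627829372882843), 0.9994494915008545) [[ 0.492 -0.103]
 [ 0.495 -0.265]
 [ 0.683 -0.262]
 [ 0.681 -0.099]]
  0  -3  -4   4   1   2  -5   1  -1   2  -4   0   3  -2  -5  -3   0   4  -3   0  -1  -2   6   3  -1  -5  -2   2  -4   
[... 3743 characters left out ...]
   9   2   8   5   5   6   0   8   7   9  11   5   5   7   5   8   0   9   3   0   0   0   5  -6   0
  4   5   3   4   3  -1   1   1   5  10   5   0   7   8   4   7  14   1  11  12   0   1   1  -1  -2   1   2   0  -1   7
  0  -1  -2   0   0  -1   0   7  -1   0  -2   0   0  -1   2   5   4   3  10   4  -1  -2   0  -1   5   0  -4  -1  -3   5
  0   3   6   5   0  -2   0   2   0   2   3  -2   5  -2   1   0  -2   3   4   8  -3   1   0   0   2   3   2   0  -1  -1
  4  -1   0  -2   0  -1   0  -1  -4   0   4   0   0   1  -1  -1  -2   3   0   4   5   1   2  -1   1  -5   0  -3   0  -1
  8  -3   2   2   1   0   2  -1  -2  -1   4   5   0  -1   0   2   0   0  -1  -2   2   1  -2   0   1   0  -1   1  -3   1
```

View pics/zoom0.png

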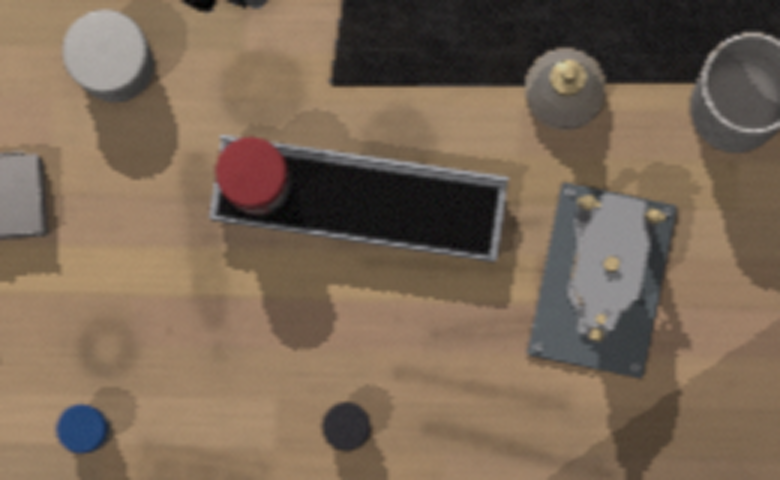

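```bash
cat >> h.py <<'E'
np.set_printoptions(precision=4,suppress=True)
def ray(c,u,v,z):
    k=manip.get_calibration(c);r=k["R"].T@np.linalg.solve(k["camera_matrix"],[u,v,1.]);o=-k["R"].T@k["t"]
    return o+r*(z-o[2])/r[2]
def tool(yaw,a=0.):
    # jaw (tool y) along world horizontal at yaw+90deg ; approach tilted by a from down toward yaw heading
    f=np.array([np.cos(yaw),np.sin(yaw),0]);x=np.sin(a)*f+np.array([0,0,-np.cos(a)])
    y=np.array([-np.sin(yaw),np.cos(yaw),0]);return np.column_stack([x,y,np.cross(x,y)])
E
python3 - <<'E'
from h import *
Z=lambda a,b:(150+(a+.5)/3-.5,120+(b+.5)/3-.5)
print("plate corners",[ray("top",*Z(*q),.006)[:2] for q in[(565,185),(677,208),(642,376),(530,355)]])
print("knob",ray("top",*Z(595,334),.0905),"cap",ray("top",*Z(601,318),.098),"axle ends",ray("top",*Z(587,202),.075),ray("top",*Z(655,214),.075),"midknob",ray("top",*Z(611,264),.095))
p=cv2.imread("pics/scene0.png");c=p[235:315,270:370];cv2.imwrite("pics/zs.png",cv2.resize(c,(750,600),interpolation=cv2.INTER_CUBIC))
p=cv2.imread("pics/top0.png");c=p[178:250,320:380];cv2.imwrite("pics/zt.png",cv2.resize(c,(500,600),interpolation=cv2.INTER_CUBIC))
W=world("top",np.load("top0.npy"));s=W[130:165,322:356];print("torch top",s[...,2].max(),s[s[...,2]>.05][:,:2].min(0),s[s[...,2]>.05][:,:2].max(0))
print("mug",np.sort(W[130:175,380:425,2].ravel())[-5:])
A=-.19
for pos,R in [((.4565,.0345,.01),tool(np.pi/2-.124)),((.4565,.0345,.01),tool(-np.pi/2-.124)),((.4505,.2505,.01),tool(np.pi/2-.124)),((.4505,.2505,.01),tool(-np.pi/2-.124)),((.64,0,.04),tool(-np.pi/2-.124)),((.64,0,.04),tool(np.pi/2-.124))]:
    print(manip.inverse_kinematics(pos,R))
for a in (0,.2,.4,.6,.8):
  print(a,manip.inverse_kinematics((.535,-.165,.07),tool(A,a)),manip.inverse_kinematics((.535,-.165,.07),tool(A,a)@np.diag([1,-1,-1])))
for a in (-.3,-.1,0.1): print(manip.inverse_kinematics((.565,-.17,.14),tool(A,a)))
E
```

```text
plate corners [array([ 0.6645, -0.1453]), array([ 0.6469, -0.2403]), array([ 0.5042, -0.2126]), array([ 0.52  , -0.1182])]
knob [ 0.5315 -0.1664  0.0905] cap [ 0.5436 -0.1704  0.098 ] axle ends [ 0.6392 -0.1595  0.075 ] [ 0.6306 -0.2144  0.075 ] midknob [ 0.5869 -0.1779  0.095 ]
torch top 1.4606391584904233 [ 0.414  -0.1559] [ 0.7579 -0.0664]
mug [0.0961 0.097  0.0976 1.4606 1.4606]
None
[-0.0263  0.5673  2.0257 -0.      0.5486  0.0977]
[ 0.4171  0.6311  1.8784 -0.      0.6322 -2.6005]
[ 0.4171  0.6311  1.8784 -0.      0.6322  0.5411]
[-0.0727  0.7423  1.5276 -0.      0.8717  0.0513]
None
0 [-0.3823  0.5827  1.7466 -0.      0.8123 -1.7631] [-0.3823  0.5827  1.7466 -0.      0.8123  1.3785]
0.2 [-0.4022  0.5197  1.8867  0.0813  0.541  -1.8486] [-0.4022  0.5197  1.8867  0.0813  0.541   1.2929]
0.4 [-0.4255  0.4846  2.0189  0.3559  0.2639 -2.1329] [-0.4255  0.4846  2.0189  0.3559  0.2639  1.0087]
0.6 [-0.452   0.4868  2.1381  1.9972  0.1613  2.4924] [-0.452   0.4868  2.1381  1.9972  0.1613 -0.6492]
0.8 [-0.4804  0.5361  2.237   2.6571  0.4567  1.8068] [-0.4804  0.5361  2.237   2.6571  0.4567 -1.3348]
[-0.35    0.6706  1.4051 -0.0481  1.3625 -1.7138]
[-0.3634  0.5717  1.5531 -0.0192  1.1154 -1.7349]
[-0.3796  0.4864  1.6997  0.0249  0.8575 -1.7758]
```

View pics/zs.png

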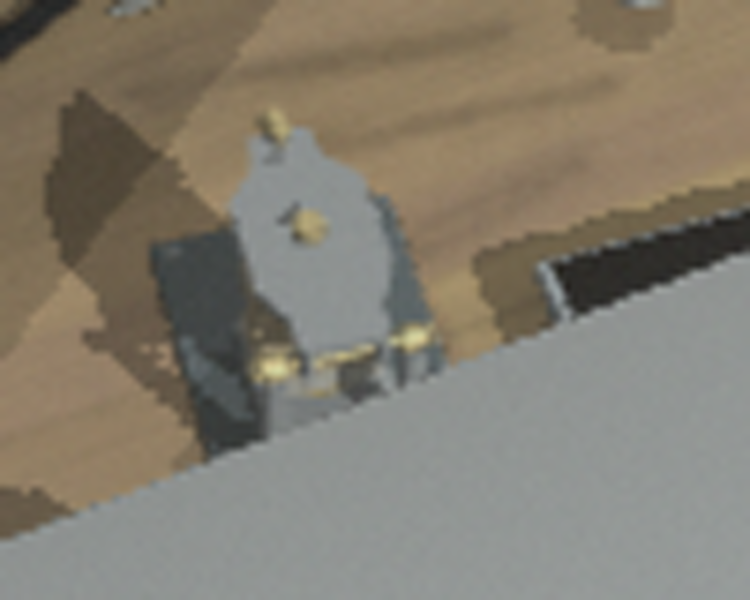

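View pics/zt.png

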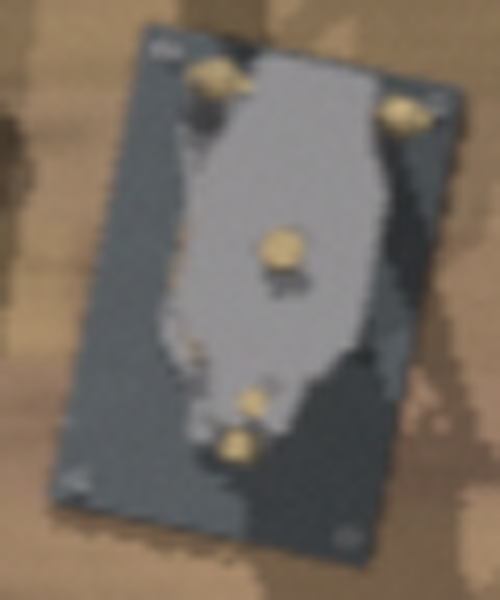

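The zooms show the brass knob right at the front tip of the frame plate (top zoom 237,445), the pin cap just behind it at (252,402), and the articulator turned about -0.19 rad. I'll do the blue pot first.

```bash
cat >> h.py <<'E'
SY=np.array([.1229,.9924]);SC=np.array([.646,.028]);SYAW=-np.pi/2-.1232
RP=tool(SYAW)
def slot(y): return SC+SY*y
def pickplace(src,dst):
    t=manip.current_time
    manip.move_ptp([*src,.09],RP); manip.set_gripper(.85)
    manip.move_l([*src,.009],max_speed=.12)
    manip.set_gripper(0.,30); print("w",manip.current_grip_width(),manip.current_force(),t())
    manip.move_l([*src,.13],max_speed=.2)
    manip.move_l([*dst,.13],max_speed=.2)
    manip.move_l([*dst,.0395],max_speed=.1); print(manip.current_ee_pos(),manip.current_force())
    manip.set_gripper(.66); manip.move_l([*dst,.13],max_speed=.15); print(t())
E
python3 - <<'E'
from h import *
print(slot(.0836),manip.current_time())
pickplace(np.array([.4507,.2505]),slot(.0836-.060))
p,d=manip.grab_frame("top");cv2.imwrite("pics/t1.png",p[:,:,::-1]);np.save("t1.npy",d)
p,d=manip.grab_frame("scene");cv2.imwrite("pics/s1.png",p[:,:,::-1])
E
```

```text
[0.6563 0.111 ] 1.3
w 0.4665866405065797 [-2.0059 -1.0474  6.4309] 5.5583
[0.6491 0.0514 0.0395] [-0.2634  0.5806  0.3021]
9.9917
```

View pics/t1.png

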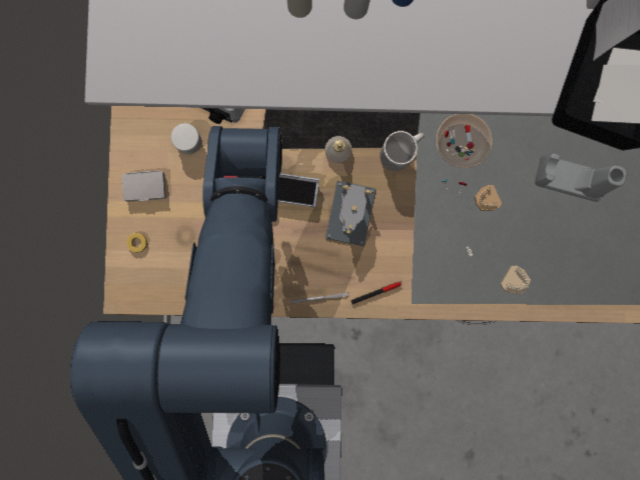

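Here the arm hides the shelf. I'll move over the black pot and check the blue one from there.

```bash
python3 - <<'E'
from h import *
manip.move_ptp([.4565,.0345,.10],RP)
p,d=manip.grab_frame("top");cv2.imwrite("pics/t2.png",p[:,:,::-1]);np.save("t2.npy",d)
print(manip.look_for("top","pot_blue"),manip.look_for("top","pot_red"),manip.current_time())
W=world("top",d);z=W[...,2]
hsv=cv2.cvtColor(p,cv2.COLOR_RGB2HSV)
b=(hsv[...,0]>100)&(hsv[...,0]<130)&(hsv[...,1]>130)&(z>.05)&(z<.08)
if b.sum(): Q=W[b];print("blue",len(Q),Q.mean(0),cv2.minEnclosingCircle(Q[:,:2].astype(np.float32)))
E
```

```text
[{'at': [0.6441, 0.056, 0.0694], 'confidence': 0.74}] [] 11.0417
blue 204 [0.6488 0.0504 0.0659] ((0.6486309170722961, 0.05069570988416672), 0.02019939385354519)
```

View pics/t2.png

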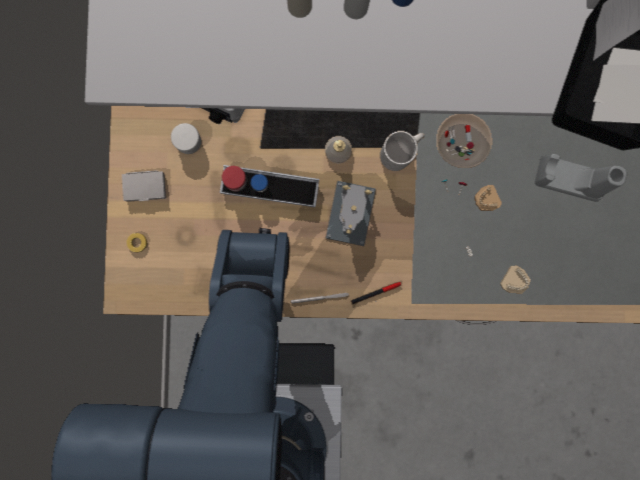

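Blue (260,183) stands upright next to red (234,178), at (0.6487, 0.0505), which is on the centre line. Now the black pot, placed 52 mm from blue.

```bash
python3 - <<'E'
from h import *
pickplace(np.array([.4565,.0345]),slot(.0236-.053))
manip.move_ptp([.46,-.05,.2],tool(-.19,.2)@np.diag([1,-1,-1]))
p,d=manip.grab_frame("top");cv2.imwrite("pics/t3.png",p[:,:,::-1]);np.save("t3.npy",d)
print(manip.look_for("top","pot_black"),manip.current_time(),manip.current_qpos())
W=world("top",d);z=W[...,2]
s=np.s_[165:215,215:325]
m=((z[s]>.052)&(z[s]<.11)).astype(np.uint8)
n,l,st,ce=cv2.connectedComponentsWithStats(m)
for i in range(1,n):
    if st[i,4]>40: Q=W[s][l==i];print(len(Q),Q.mean(0),(Q[:,:2]-SC)@SY[:,None]@[1] if 0 else ((Q.mean(0)[:2]-SC)@SY,(Q.mean(0)[:2]-SC)@[SY[1],-SY[0]]))
E
```

```text
w 0.46746730239210427 [-1.7098 -0.3574  6.4665] 12.8167
[ 0.6426 -0.0012  0.0396] [ 0.3049  0.402  -0.3788]
16.7917
[{'at': [0.6422, 0.0035, 0.0591], 'confidence': 0.77}] 18.2333 [-0.2112  0.1449  2.028   0.0061  0.7692  1.5446]
472 [0.6549 0.11   0.0833] (np.float64(0.08252006290656688), np.float64(-0.0012291493313208088))
223 [0.6483 0.0507 0.0657] (np.float64(0.022851150125341658), np.float64(-0.0005213964067800786))
223 [ 0.6418 -0.0019  0.0639] (np.float64(-0.030220476551850943), np.float64(-0.0004977308230753617))
```

View pics/t3.png

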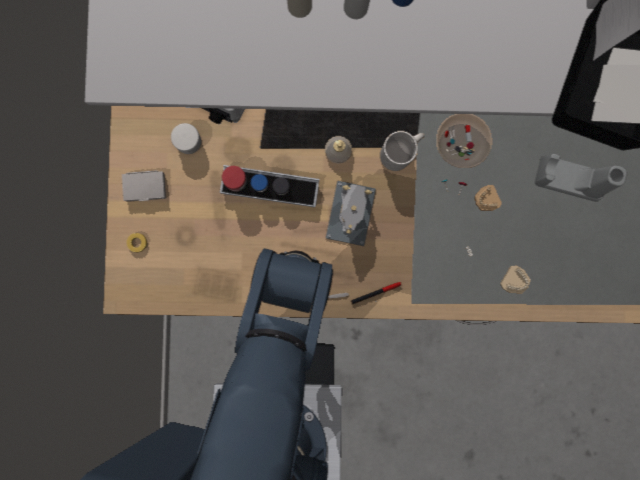

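The row is done: pot spacing is 60 and 53 mm, all within about 1 mm of the centre line. Next I'll refine the knob position from brass colour.

```bash
python3 - <<'E'
from h import *
for f,c,(x0,x1,y0,y1) in [("top0","top",(320,380,178,250)),("t2","top",(320,380,178,250)),("t3","top",(320,380,178,250)),("scene0","scene",(290,340,245,295))]:
    p=cv2.imread(f"pics/{f}.png").astype(int);s=p[y0:y1,x0:x1]
    w=np.clip(s[...,2]-s[...,0]-30,0,None)*(s.max(-1)>110)
    n,l,st,ce=cv2.connectedComponentsWithStats((w>0).astype(np.uint8))
    print(f)
    for i in range(1,n):
        if st[i,4]>=4 and st[i,4]<60:
            m=l==i;v,u=np.nonzero(m);ww=w[m];U=(u*ww).sum()/ww.sum()+x0;V=(v*ww).sum()/ww.sum()+y0
            print("  px",round(U,1),round(V,1),st[i,4],"z.0905",ray(c,U,V,.0905)[:2],"z.098",ray(c,U,V,.098)[:2])
E
```

```text
top0
  px 345.9 186.8 22 z.0905 [ 0.6371 -0.1598] z.098 [ 0.6359 -0.1593]
  px 367.8 191.1 17 z.0905 [ 0.6279 -0.2124] z.098 [ 0.6267 -0.2116]
  px 353.4 207.5 18 z.0905 [ 0.5879 -0.1784] z.098 [ 0.587  -0.1777]
  px 370.4 226.2 35 z.0905 [ 0.544  -0.2194] z.098 [ 0.5433 -0.2186]
  px 349.9 225.9 9 z.0905 [ 0.5439 -0.1706] z.098 [ 0.5432 -0.17  ]
  px 348.0 231.0 10 z.0905 [ 0.5315 -0.1665] z.098 [ 0.5308 -0.1659]
t2
  px 345.9 186.6 19 z.0905 [ 0.6376 -0.1599] z.098 [ 0.6363 -0.1594]
  px 367.8 190.9 14 z.0905 [ 0.6284 -0.2123] z.098 [ 0.6272 -0.2115]
  px 353.4 207.5 18 z.0905 [ 0.5879 -0.1784] z.098 [ 0.587  -0.1778]
  px 349.8 225.8 8 z.0905 [ 0.544  -0.1706] z.098 [ 0.5433 -0.17  ]
  px 369.9 225.5 10 z.0905 [ 0.5456 -0.2183] z.098 [ 0.5449 -0.2175]
  px 348.0 231.0 9 z.0905 [ 0.5315 -0.1664] z.098 [ 0.5308 -0.1658]
t3
  px 345.9 186.9 22 z.0905 [ 0.6371 -0.1598] z.098 [ 0.6358 -0.1593]
  px 367.8 190.9 14 z.0905 [ 0.6284 -0.2124] z.098 [ 0.6272 -0.2116]
  px 353.4 207.5 18 z.0905 [ 0.5879 -0.1784] z.098 [ 0.5869 -0.1778]
  px 349.8 225.8 8 z.0905 [ 0.544  -0.1706] z.098 [ 0.5433 -0.17  ]
  px 369.9 225.5 8 z.0905 [ 0.5457 -0.2183] z.098 [ 0.545  -0.2175]
  px 348.0 231.0 9 z.0905 [ 0.5315 -0.1664] z.098 [ 0.5308 -0.1659]
scene0
  px 310.8 264.5 13 z.0905 [ 0.5868 -0.1744] z.098 [ 0.5926 -0.1768]
  px 291.6 282.3 10 z.0905 [ 0.6212 -0.2486] z.098 [ 0.6267 -0.2506]
  px 306.2 283.4 23 z.0905 [ 0.6425 -0.2139] z.098 [ 0.6479 -0.2161]
  px 315.1 282.2 10 z.0905 [ 0.6493 -0.1902] z.098 [ 0.6547 -0.1925]
  px 291.9 291.7 32 z.0905 [ 0.651  -0.2607] z.098 [ 0.6564 -0.2626]
```

```bash
cat >> h.py <<'E'
K=np.array([.5316,-.1668,.085]);H=np.array([.6342,-.1866,.072]);AY=-.19;F=np.array([np.cos(AY),np.sin(AY),0]);FL=np.diag([1.,-1,-1])
def pose(th,a0=.35,off=.0085,back=0.,dy=0.):
    a=a0-th
    v=K-H; s,z=v@F,v[2]; k=H+F*(s*np.cos(th)+z*np.sin(th))+np.array([0,0,-s*np.sin(th)+z*np.cos(th)])
    R=tool(AY,a)@FL; d=R[:,0]; n=F*np.cos(a)+np.array([0,0,np.sin(a)])
    yl=np.array([-F[1],F[0],0])
    return k-off*n+(.019-back)*d+dy*yl,R
E
python3 - <<'E'
from h import *
for b in (.09,.04,0): print("pre",pose(0,back=b)[0],manip.inverse_kinematics(*pose(0,back=b)))
for th in np.linspace(0,.7,8): print(pose(th)[0],manip.inverse_kinematics(*pose(th)))
E
```

```text
pre [ 0.4998 -0.1608  0.1488] [-0.4435  0.2907  2.0293  0.1841  0.4891  1.1691]
pre [ 0.5167 -0.164   0.1018] [-0.4339  0.4042  2.0178  0.2208  0.3877  1.1362]
pre [ 0.5301 -0.1666  0.0642] [-0.4268  0.4966  1.9989  0.2625  0.3152  1.0978]
[ 0.5301 -0.1666  0.0642] [-0.4268  0.4966  1.9989  0.2625  0.3152  1.0978]
[ 0.5299 -0.1665  0.0749] [-0.4147  0.4932  1.9301  0.1203  0.4773  1.2459]
[ 0.5307 -0.1667  0.0854] [-0.4032  0.5017  1.8553  0.0531  0.6386  1.3173]
[ 0.5325 -0.167   0.0959] [-0.3922  0.5208  1.7756  0.014   0.7963  1.3591]
[ 0.5354 -0.1676  0.1061] [-0.3818  0.5491  1.6915 -0.0117  0.9502  1.386 ]
[ 0.5392 -0.1683  0.116 ] [-0.3723  0.5855  1.6036 -0.0304  1.1003  1.4043]
[ 0.544  -0.1693  0.1254] [-0.3634  0.629   1.5122 -0.045   1.2471  1.417 ]
[ 0.5497 -0.1703  0.1343] [-0.3554  0.6787  1.4176 -0.0574  1.3911  1.4256]
```

```bash
python3 - <<'E'
from h import *
manip.set_gripper(.5)
manip.move_ptp(*pose(0,back=.09)); manip.move_l(*pose(0),max_speed=.08)
print(manip.current_force(),manip.current_time())
manip.set_gripper(0.,40)
print("w",manip.current_grip_width(),manip.current_force(),manip.current_ft_torque(),manip.current_ee_pos(),manip.current_time())
p,d=manip.grab_frame("scene");cv2.imwrite("pics/s4.png",cv2.resize(p[230:320,250:370,::-1],(800,600),interpolation=cv2.INTER_CUBIC))
E
```

```text
[-0.1367 -0.2606 -0.0621] 20.375
w 0.09712647117730934 [ 4.7992 18.0189  4.4135] [ 2.4626 -0.825   1.0222] [ 0.5304 -0.1649  0.0645] 20.7917
```

View pics/s4.png

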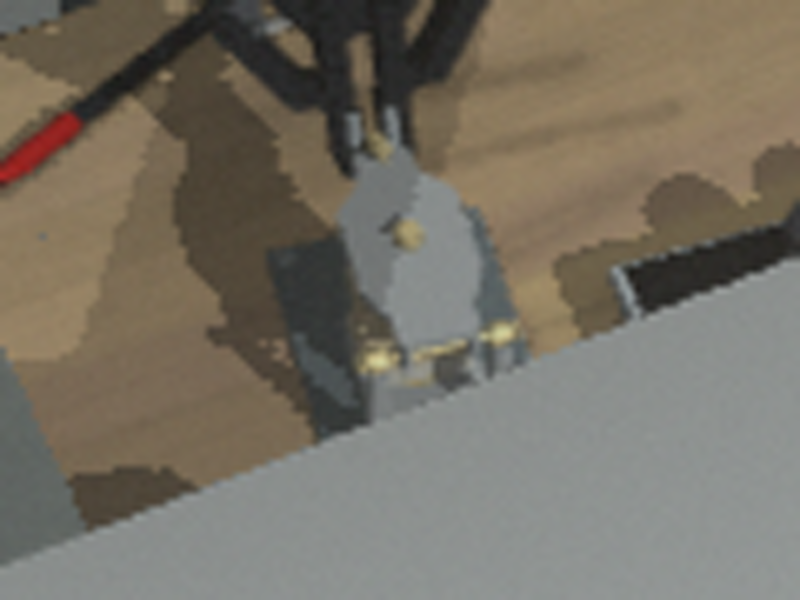

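Width reads about 8–10 mm, with an 18 N side load because the knob lies about 2 mm further to +y. I'll shift to unload it, then lift a little and check.

```bash
python3 - <<'E'
from h import *
manip.move_l(*pose(0,dy=.0018),max_speed=.02)
print("w",manip.current_grip_width(),manip.current_force(),manip.current_ee_pos())
for th in (.07,.14):
    manip.move_l(*pose(th,dy=.0018),max_speed=.04)
    print(th,"w",manip.current_grip_width(),manip.current_force(),manip.current_ee_pos(),pose(th,dy=.0018)[0])
print(manip.current_time())
p,d=manip.grab_frame("scene");cv2.imwrite("pics/s5.png",cv2.resize(p[230:320,250:370,::-1],(800,600),interpolation=cv2.INTER_CUBIC))
E
```

```text
w 0.10165857633928496 [-1.5914  5.5722  5.9099] [ 0.5305 -0.1645  0.0645]
0.07 w 0.0977853472941786 [ 1.2467  5.412  -0.9178] [ 0.5301 -0.1644  0.0716] [ 0.5302 -0.1648  0.0717]
0.14 w 0.0984305108432957 [ 1.4168  5.3139 -0.0495] [ 0.5303 -0.1645  0.0789] [ 0.5304 -0.1648  0.0791]
21.7583
```

View pics/s5.png

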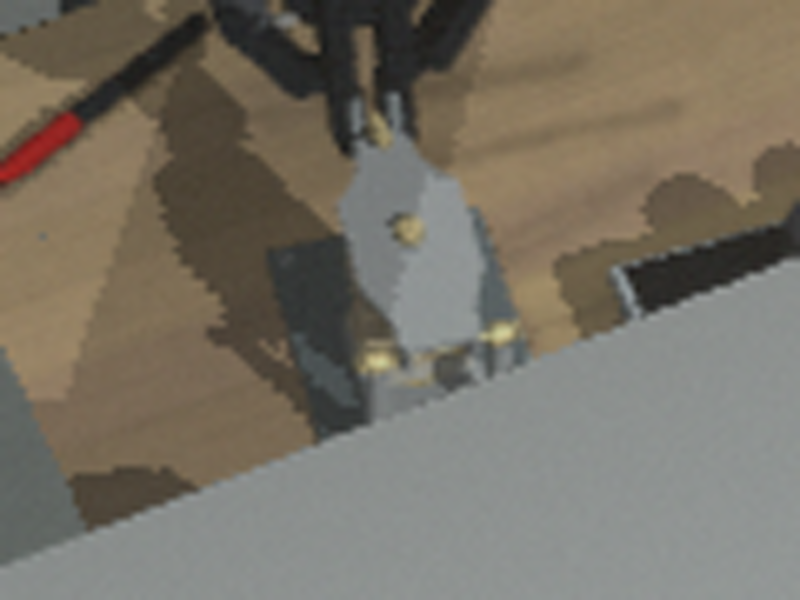

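The frame is following the gripper: its front has risen and the shadow shifted. Continuing to 0.70.

```bash
python3 - <<'E'
from h import *
for th in np.arange(.21,.701,.07):
    manip.move_l(*pose(th,dy=.0022),max_speed=.04)
    print(round(th,2),"w",manip.current_grip_width(),manip.current_force(),manip.current_ee_pos()-pose(th,dy=.0022)[0])
print(manip.current_time())
for c in("scene","top"):
    p,d=manip.grab_frame(c);np.save(c+"6.npy",d);cv2.imwrite(f"pics/{c}6.png",p[:,:,::-1])
    print(c,[(n,[(x["at"],round(x["confidence"],2)) for x in manip.look_for(c,n)]) for n in ("front_knob","frame_plate","articulator_upper")])
p=cv2.imread("pics/scene6.png");cv2.imwrite("pics/s6.png",cv2.resize(p[230:320,250:370],(800,600),interpolation=cv2.INTER_CUBIC))
E
```

```text
0.21 w 0.10030375909879088 [-0.2518  1.9523  1.3346] [-0.0002  0.0001 -0.0002]
0.28 w 0.09791178555480705 [-0.8636  2.2837  0.222 ] [-0.0002  0.0001 -0.0003]
0.35 w 0.09816248281720545 [-2.1073  2.1525  0.0597] [-0.0002  0.0001 -0.0003]
0.42 w 0.09614710604155119 [-2.8999  3.1704  1.8306] [-0.0002  0.0001 -0.0003]
0.49 w 0.09566611123001569 [-2.6516  3.4511  1.9172] [-0.0003  0.0001 -0.0003]
0.56 w 0.0961910759662322 [-2.4023  4.0469  3.3306] [-0.0003  0.0002 -0.0004]
0.63 w 0.09575931915288832 [-3.5232  4.4788  4.1505] [-0.0003  0.0002 -0.0004]
0.7 w 0.09770867123679389 [-3.8594  5.0987  4.9269] [-0.0003  0.0002 -0.0003]
24.475
scene [('front_knob', [([0.6149, -0.1785, 0.1136], 0.71)]), ('frame_plate', [([0.6081, -0.179, 0.1047], 0.86)]), ('articulator_upper', [([0.6078, -0.1791, 0.1107], 0.71)])]
top [('front_knob', []), ('frame_plate', []), ('articulator_upper', [])]
```

View pics/s6.png

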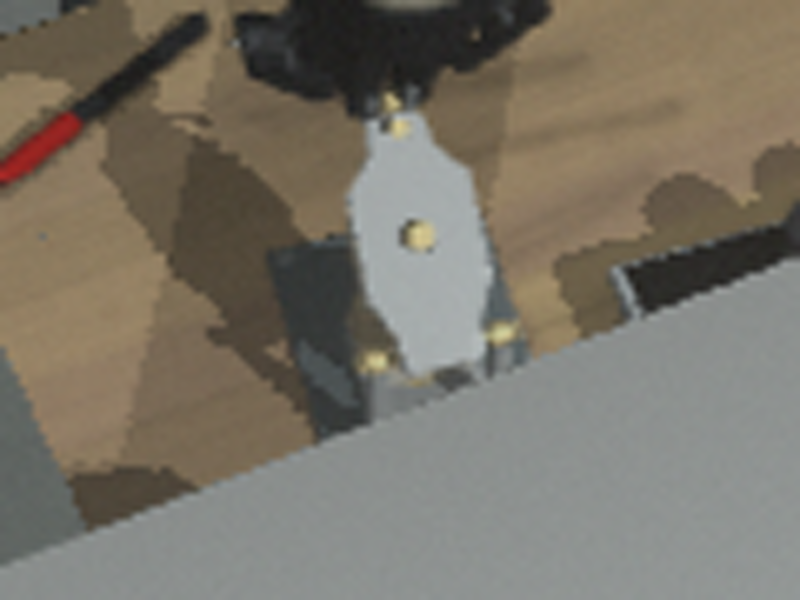

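View pics/top6.png

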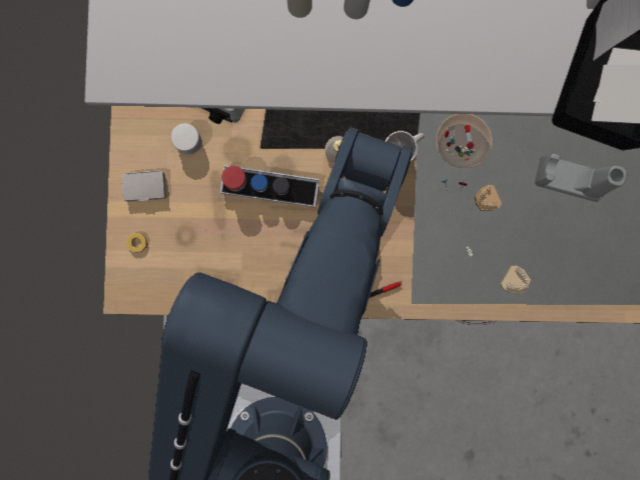

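The scene zoom shows the frame clearly open, with the knob at (390,103) between the fingers. The pots still stand in their row in the top view. I'll measure the angle with a plane fit on the plate's depth.

```bash
python3 - <<'E'
from h import *
d=np.load("scene6.npy");W=world("scene",d)
u,v=np.meshgrid(np.arange(305,321),np.arange(257,284))
mask=np.zeros((480,640),np.uint8);poly=np.array([[372,140],[420,140],[465,185],[485,270],[470,345],[420,355],[375,270],[358,195]])*.15+[250,230]
cv2.fillPoly(mask,[poly.astype(np.int32)],1)
Q=W[mask>0]
for _ in range(4):
    c=np.median(Q,0) if _==0 else Q.mean(0);n=np.linalg.svd(Q-c)[2][2];r=(Q-c)@n;Q=Q[abs(r)<.006]
n*=np.sign(n[2]);print(len(Q),n,"tilt",np.arccos(n[2]),"heading",n[:2]@F[:2], "x-z",np.arctan2(n@F,n[2]),r.std())
# expected: opening th tilts normal toward +F by th
s=((Q-H)@F); print("line fit slope",np.arctan(-np.polyfit(s,Q[:,2],1)[0]))
d0=np.load("scene0.npy") 
print(manip.current_joint_vel(),manip.current_force(),manip.current_time())
E
```

```text
143 [0.2008 0.9668 0.1583] tilt 1.4118161781099277 heading 0.014618342606380279 x-z 0.092078114790927 0.003395924073488971
line fit slope -0.8773302585934163
[ 0.0006 -0.0001 -0.0016  0.0001 -0.0018 -0.0002] [-2.8015  4.5951  3.8976] 24.875
```

```bash
python3 - <<'E'
from h import *
W=world("scene",np.load("scene6.npy"));W0=world("scene",np.load("scene0.npy"))
def fit(W,poly,th):
    mask=np.zeros((480,640),np.uint8);cv2.fillPoly(mask,[np.round(poly).astype(np.int32)],1)
    Q=W[mask>0];nn=F*np.sin(th)+np.array([0,0,np.cos(th)]);r=(Q-H)@nn
    Q=Q[abs(r-np.median(r))<.012];s=(Q-H)@F;l=(Q-H)@[-F[1],F[0],0]
    for _ in range(5):
        A=np.c_[s,l,np.ones(len(s))];x=np.linalg.lstsq(A,Q[:,2],rcond=None)[0];e=abs(A@x-Q[:,2]);k=e<max(.006,2.5*np.median(e));Q,s,l=Q[k],s[k],l[k]
    print(len(Q),x,"angle",np.arctan(-x[0]),s.min(),s.max(), "rms",e.std())
fit(W,np.array([[372,140],[420,140],[465,185],[485,270],[470,345],[420,355],[375,270],[358,195]])*.15+[250,230],.7)
fit(W0,np.array([[265,160],[315,155],[365,210],[380,330],[320,345],[250,220]])*[100/750,80/600]+[270,235],0.)
E
```

```text
401 [-0.7768 -0.0561  0.0934] angle 0.660446937230981 -0.062139457598221516 0.013607157773614115 rms 0.002025911687671244
311 [0.0076 0.0038 0.088 ] angle -0.007645685583297091 -0.08771727032824744 0.009706406963547149 rms 0.001527236028205744
```

```bash
python3 - <<'E'
from h import *
k=manip.get_calibration("scene")
def pr(X): c=k["camera_matrix"]@(k["R"]@X+k["t"]);return c[:2]/c[2]
yl=np.array([-F[1],F[0],0])
p0=cv2.imread("pics/scene0.png");p=cv2.imread("pics/scene6.png")
for nm,s,z in(("knob",-.1045,.013),("cap",-.092,.026),("mid",-.0485,.023)):
    for th in(0,.6,.65,.7,.75):
        X=H+.002*yl+F*(s*np.cos(th)+z*np.sin(th))+np.array([0,0,-s*np.sin(th)+z*np.cos(th)])
        print(nm,th,pr(X))
print("zs knob closed",np.array([272,125])*[100/750,80/600]+[270,235]-.43,"mid",np.array([310,225])*[100/750,80/600]+[270,235]-.43)
print("open knob",np.array([390,103])*.15+[250,230]-.43,"cap",np.array([399,126])*.15+[250,230]-.43,"mid",np.array([418,235])*.15+[250,230]-.43)
E
```

```text
knob 0 [305.9071 251.4915]
knob 0.6 [307.3158 244.8758]
knob 0.65 [307.5711 244.8873]
knob 0.7 [307.8462 244.9918]
knob 0.75 [308.1407 245.1899]
cap 0 [306.7644 251.7037]
cap 0.6 [308.7707 248.6027]
cap 0.65 [309.057 248.88 ]
cap 0.7 [309.3595 249.2424]
cap 0.75 [309.6776 249.6896]
mid 0 [310.4254 263.6664]
mid 0.6 [312.0197 264.0247]
mid 0.65 [312.2111 264.358 ]
mid 0.7 [312.4096 264.7366]
mid 0.75 [312.6148 265.1597]
zs knob closed [305.8367 251.2367] mid [310.9033 264.57  ]
open knob [308.07 245.02] cap [309.42 248.47] mid [312.27 264.82]
```

Three estimates agree on roughly 0.66–0.70 rad: the commanded arc 0.70, plate fit 0.66, projected knob, cap and mid features about 0.6–0.7. I'll do a last check for drift and check the pots, then hand in.

```bash
python3 - <<'E'
from h import *
a=manip.current_ee_pos();manip.dwell(1.0);print("drift",manip.current_ee_pos()-a,manip.current_grip_width(),manip.current_force(),manip.current_joint_vel())
p,d=manip.grab_frame("top");W=world("top",d);z=W[...,2]
s=np.s_[165:215,215:310];m=((z[s]>.052)&(z[s]<.11)).astype(np.uint8)
n,l,st,ce=cv2.connectedComponentsWithStats(m)
for i in range(1,n):
    if st[i,4]>40: Q=W[s][l==i];print(len(Q),Q.mean(0))
print(manip.current_time());manip.sign_off()
E
```

```text
drift [0. 0. 0.] 0.09241869572072677 [-2.1598  3.6586  3.3251] [ 0.0006 -0.0001 -0.0016  0.0002  0.0005  0.0003]
468 [0.6551 0.11   0.0834]
220 [0.6484 0.0506 0.0657]
223 [ 0.6418 -0.0019  0.0636]
25.925
the job is handed in; nothing more can be done
```

The job is done and handed in at about 26 s of the 61 s allowed. Both pots are in the row on the shelf, and the gripper is holding the frame open by its brass knob.

- **Pots:** blue and black stand upright in line with red and are released. The centres are 60 mm (red–blue) and 53 mm (blue–black) apart, and each pot is about 1 mm from the shelf's centre line. A last depth check after opening the frame showed they hadn't moved.
- **Frame:** I gripped the knob and moved it along the arc of the hinge. The arm followed the path for 0.70 rad to within 0.5 mm.
- **Angle estimates differ a little:** fitting a plane to the frame's plate in the depth image gave 0.66 rad, and the knob and pin positions in the picture fit roughly 0.6–0.7 rad. All are inside the allowed 0.61–0.79 rad, though the low end leaves little margin.
- **Holding:** over a 1 s wait the arm did not move and the forces stayed at a few newtons. The gripper opening did go from 0.098 to 0.092, about 0.4 mm.
- **Grip width:** the gripper reads about 8 mm on the 11 mm knob. It also read about 1 mm low on the pots. The pictures show the knob between the fingers, and the frame followed the gripper all the way up.
- **Other things on the bench:** I never went near them, and the tape and jaw models look unmoved. I did not measure their positions again, and the arm hid the spatula and part of the marker in the last top picture.

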